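# Load the label dispenser at the deli counter and hold its dancer arm open

## Robot

A 7-joint arm with a two-finger parallel gripper is mounted at the origin on the work surface. World frame = base frame: x ahead of the robot, y to its left, z up, the work surface at z = 0. Lengths are in m, angles in rad, forces in N, time in s.
With the tool pointing down it reaches from about 0.425 to 0.925 m from the base axis. Payload 6.8 kg.
Tool frame: the origin (TCP) lies at the very end of the fingers, on their centre line; the grasp point (between the pads) lies 19 mm behind it; x points along the fingers, y is the direction in which the jaws open and shut, and the axes are right-handed (so a half turn about x gives the same grasp; the last joint's range is limited). The gripper opens to 88 mm and grips with 3 to 60 N. Pads are 20 mm wide; open, the fingers measure 115 mm over their backs; the gripper's body (75 mm by 178 mm) begins 61 mm behind the grasp point.
Start: joints at [-1.209, 0.477, 0.022, 1.555, -0.011, 1.109, -0.083], TCP at [0.306, 0.602, 0.202] pointing down, gripper open.
Joint ranges: [-2.96, 2.96], [-0.34, 2.1], [-1.41, 1.46], [0.24, 2.44], [-1.37, 4.51], [0.17, 1.92], [-2.96, 2.96]. Speed limits (rad/s): [2.39, 2.39, 3.14, 3.14, 3.14, 3.14, 3.14].

## Interface

Orientations are given as a unit quaternion [w, x, y, z].
In Python, from bench import arm gives the robot as it stands. The module is installed in compiled form; this text tells all that it offers. Calls block until the motion is done:
- arm.goto(position, orientation): joint-space move of the TCP to a pose.
- arm.servo_line(position, vel=0.15, ori=None, stop_force=None): straight line of the TCP; ori=None keeps the orientation; vel is the mean speed in m/s. With stop_force (N) it stops when the force on the tool has changed by that much, and returns True; else False.
- arm.goto_joints(angles): joint-space move.
- arm.command_gripper(opening, force=None): finger opening in m; force is the grip in N (None keeps the last); returns when the fingers have stopped.
- arm.hold(seconds).
- arm.inverse_kinematics(position, orientation): joint angles nearest the present ones, or None.
- arm.get_obs(): the state.
- arm.get_image(name): name is "side" or "top" or "wrist"; returns a dict with "image" (400x640x3 uint8, blue, green, red), "intrinsics" (3x3 intrinsics, pixels), "world_to_cam" (4x4, takes a point from world to camera coordinates). Camera axes: x right, y up, looking along -z (the intrinsics and any distortion apply to the point x, -y, -z); pixel columns grow to the right and rows downward; lengths in m; the calibration is good to about 2 mm. A picture is of the moment at which its call begins. There is no depth.
A pose or a line that the arm cannot do raises arm.PlanningError and nothing moves.
- arm.finish_job(): hands the job in, once; it reports no verdict.
Trained networks look in the newest picture that a camera, given by its name, has taken for a name from the list of things; names that differ only in an ending like _2 or _b are one class to them, and where a whole thing is asked for, a point or a joint stands for the part that bears it (a point fixed in the world has none). Each returns a list of dicts, best first, with "conf" (0 to 1); they miss things now and then, are a little off and sometimes report something else, mostly with a low value. They report only what shows in the picture. A call takes as long as a camera call. They do not tell look-alikes from the thing itself.
- arm.trace(camera, label): "pixels" (400x640 bool, what is visible of it) and "rect" ([left, top, right, bottom] in pixels, round what is visible of it).
The state is a dict: "clock": time; "qpos": joint angles; "qd": joint speeds; "tau": joint torques, N m; "tool_pos": TCP position; "tcp_rot": TCP orientation; "ft_force": force on the tool from outside, world axes, zero at the start; "moment": the same for the moment, N m; "finger_gap": finger opening in m.
Only numpy, scipy, OpenCV 4.12 (cv2) and the standard library are available. Lean on these libraries where they do the work, as an engineer would, in place of code of your own. Each camera call takes 0.05 s, during which the arm holds its last target.

## Task

Load the benchtop label dispenser: slide the full label roll (the taller and wider of the two rolls standing on the counter) down over the dispenser's upright spindle until it lies flat on the platter, and let go of it. Then pull the spring-loaded dancer arm round by its upright roller until its pointer stands on the black line on the deck, and finish while still holding it there so that I can thread the labels; do not let go. Leave the jars, the other roll and everything else standing where they are.

Things in the scene. Friction and masses are not known exactly. Their poses are not given: they have to be found in the camera images.
- label_roll: Full roll of white labels on a cardboard core, standing on the counter on its flat face, axis upright: outside diameter 58 mm, bore 29 mm, 50 mm tall, 75 to 155 g. Origin at the centre of its underside, z up along the bore.
- narrow_roll: Bystander: part-used narrow label roll, outside diameter 44 mm, bore 29 mm, 26 mm tall, standing on the counter. Origin at the centre of its underside.
- labeller: Label dispenser, fixed: white housing 260 (its x) by 420 (its y), flat aluminium deck 60 mm above the counter. Origin: centre of underside, -x side with panel faces the robot. At x, y in mm: spindle (40,-125), dancer pivot (85,20); fixed and at most 62 mm above the deck: posts (-95,-100), (-110,10), rollers (52,165), (83,165), rewind pins (85,103), upright peel plate (-15,178).
- spindle_base (a point): Point on the spindle's axis at the upper face of the black platter (100 mm across, 6 mm thick), where the roll's underside rests when it is fully down. 66 mm above the counter.
- spindle_top (a point): Top centre of the upright steel spindle: it is 25 mm thick and stands 62 mm above the platter; its upper 14 mm taper to 14 mm at the tip. It stands at the right end of the deck.
- dancer (a joint): Angle of the dancer arm about its upright pivot, rad: 0 at rest against its stop, growing as the arm is pulled (clockwise seen from above: the roller, on the robot's side of the pivot, travels towards the dispenser's +y); 0.85 with the pointer on the black line; end stop at 1.10. A coil spring pulls it back to 0: pulling at the roller takes about 3 N at first and 9 N at the line.
- dancer_pivot (a point): Point on the dancer arm's upright pivot axis at the back of the deck, 40 mm above the deck.
- roller_axis (a point): Point on the axis of the dancer's roller, moving with the arm: 120 mm from the pivot axis, 40 mm above the deck (100 mm above the counter).
- dancer_roller: The dancer arm's upright white roller, 20 mm in diameter and 46 mm tall, its lower end 16 mm and its upper end 62 mm above the deck; it spins freely on its pin at the end of the arm. Origin at the centre of its lower end, z up. Below it the arm ends in a slim dark pointer that reaches 155 mm from the pivot.
- mark (a point): Where the roller's axis is when the arm's pointer stands on the black line (a line 4 mm wide and 64 mm long on the deck, radial from the pivot): 120 mm from the pivot axis, 40 mm above the deck.
- jar_right: Bystander: terracotta-coloured jar with a steel lid and a paper label, 60 mm in diameter, 62 mm tall, on the counter near the rolls. Origin at the centre of its underside.
- deck_jar: Bystander: small terracotta-coloured jar with a steel lid, 48 mm in diameter, 56 mm tall, standing on the dispenser's deck at its left front corner, about (-92, 168) mm in the dispenser's frame. Origin at the centre of its underside.
- tub_near: Bystander: white tub 114 mm across, 79 mm tall, left of the dispenser. Origin at the centre of its underside.
- tub_far: Bystander: a second such tub, farther from the robot.
- cheese_box: Bystander: round wooden cheese box, 114 mm across, 40 mm tall, at the near left. Origin at the centre of its underside.
- salami: Bystander: dark salami 180 mm long, 52 mm thick, lying behind the rolls at the far right. Origin under its middle, x along its length.
- cheese_wedge: Bystander: yellow cheese wedge 96 mm long, 60 mm wide, 36 mm tall, on the near right of the counter. Origin under its middle, x along its length.
Things that resemble listed ones, but are neither listed nor needed, are in the scene too. What is shaped like the label_roll but green is not meant.

How it is judged:
On the way, in this order (a step that is already met when the one before it is completed fails the run):
1. the label roll is over the spindle, flat on the platter, and let go (horizontal distance between label_roll and spindle_base below 0.005 m and z of label_roll in the frame of spindle_base below 0.003 m and angle between label_roll's own z axis and vertical below 0.06 rad and contact force between label_roll and the fingers below 0.1 N), for 0.2 s.
2. the fingers hold the dancer's roller with the pointer on the black line (value of joint dancer between 0.79 and 0.91 rad and contact force between dancer_roller and the fingers above 3 N), for 0.3 s.
At the end, for the whole second after the job is handed in: Fingers hold the dancer's roller (over 3 N), the arm still and within 0.06 rad of the black line (joint 0.85), while the label roll rests over the spindle, underside within 3 mm of the platter, centred within 5 mm, upright within 0.06 rad, not touched by the fingers (all of step 1 and all of step 2 and velocity of joint dancer between -0.05 and 0.05 rad/s and linear speed of label_roll below 0.02 m/s); the arm keeps its last pose, push and grip.
It fails at once if a bystander (the narrow roll, a jar, a tub, the cheese box, the salami or the cheese wedge) is moved more than 30 mm (distance of any of narrow_roll, jar_right, deck_jar, tub_near, tub_far, cheese_box, salami, cheese_wedge from where it was at the start of the episode above 0.03 m).
It also fails if it takes over 51 s, if anything falls off the work surface, if the arm or the gripper's body presses on something with over 40 N, if the wrist force passes 120 N, or if a joint passes its speed limit or range.

## Working session

There is one attempt and no reset: what is moved stays moved. The work goes in short steps, each a Python script; the robot and the scene stay as the last script left them, time stands still between calls to the robot, and variables do not carry over. Pictures are saved under pics/ and viewed, and the job is handed in when it is done.

```bash
mkdir -p pics; ls; python3 - <<'E'
from bench import arm
import cv2
o=arm.get_obs(); print(o)
for n in("side","top","wrist"):
    d=arm.get_image(n); cv2.imwrite(f"pics/{n}0.png",d["image"]); print(n,d["intrinsics"].tolist(),d["world_to_cam"].round(4).tolist(),[k for k in d])
E
```

```text
pics
{'clock': 0.0, 'qpos': array([-1.20912104,  0.47777861,  0.02233646,  1.55641807, -0.01149941,
        1.10927138, -0.08308166]), 'qd': array([ 2.04545200e-03, -1.90133611e-03, -7.21576514e-04, -8.30256707e-05,
        1.67706720e-03, -6.95124716e-04, -9.80527380e-04]), 'tau': array([ 4.44832976e-04, -5.82865334e+01,  1.53489199e+00, -2.72602272e+01,
       -5.44038636e-02,  1.71063887e-02,  1.38095252e-04]), 'tool_pos': array([0.30529671, 0.60132113, 0.20061018]), 'tcp_rot': array([ 0.68759379,  0.16394289,  0.6877928 , -0.16516228]), 'ft_force': array([-0.46385929, -1.12808547,  0.15907759]), 'moment': array([-0.00669329,  0.00143533,  0.03315438]), 'finger_gap': 0.08754923209290302}
side [[370.89566150874094, 0.0, 321.9302900014745], [0.0, 370.89566150874094, 195.4781038844091], [0.0, 0.0, 1.0]] [[0.7355, -0.6775, 0.0076, -0.3546], [0.4154, 0.4598, 0.7849, -0.2981], [-0.5352, -0.5741, 0.6196, -0.7827], [0.0, 0.0, 0.0, 1.0]] ['image', 'intrinsics', 'world_to_cam']
top [[457.887130538356, 0.0, 320.75139336612494], [0.0, 457.887130538356, 200.656831407909], [0.0, 0.0, 1.0]] [[-0.02, -0.9996, 0.0175, 0.0305], [0.9869, -0.0169, 0.1604, -0.5184], [-0.1601, 0.0205, 0.9869, -1.2229], [0.0, 0.0, 0.0, 1.0]] ['image', 'intrinsics', 'world_to_cam']
wrist [[279.06396026890917, 0.0, 321.72745536457006], [0.0, 279.06396026890917, 199.5011978345731], [0.0, 0.0, 1.0]] [[0.4521, 0.8919, -0.0015, -0.6742], [-0.8654, 0.4383, -0.243, 0.03], [-0.2161, 0.1112, 0.97, -0.3898], [0.0, 0.0, 0.0, 1.0]] ['image', 'intrinsics', 'world_to_cam']
```

View pics/side0.png

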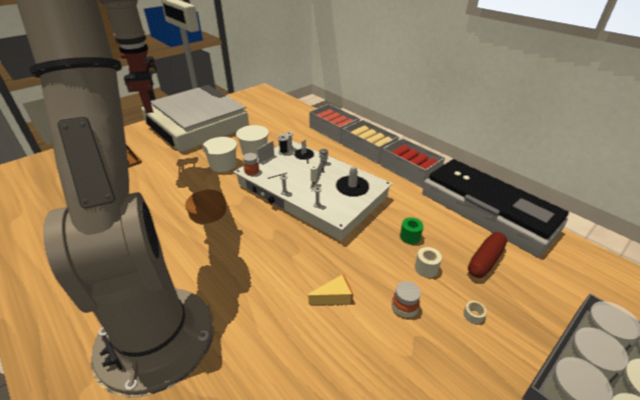

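View pics/top0.png

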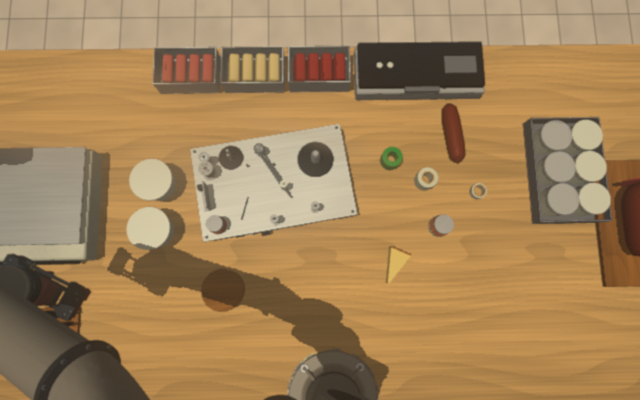

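View pics/wrist0.png

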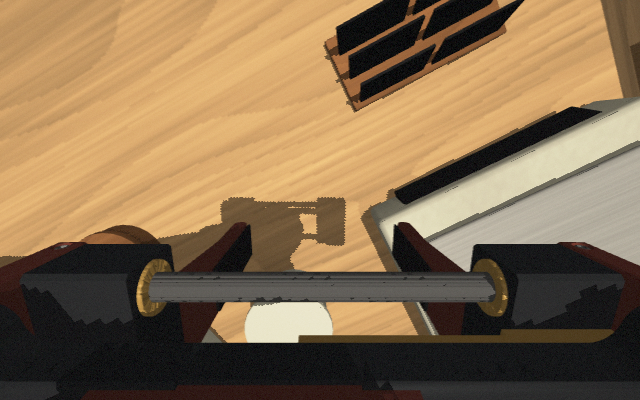

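```bash
cat > h.py <<'E'
import numpy as np, cv2
from bench import arm
def ray(d,px):
    K=d["intrinsics"];T=d["world_to_cam"]
    v=np.linalg.inv(K)@np.array([px[0],px[1],1.]); v=np.array([v[0],-v[1],-v[2]])
    R=T[:3,:3]; return -R.T@T[:3,3], R.T@v
def onz(d,px,z):
    c,v=ray(d,px); return c+v*(z-c[2])/v[2]
def proj(d,p):
    T=d["world_to_cam"];q=T[:3,:3]@np.asarray(p)+T[:3,3]; q=np.array([q[0],-q[1],-q[2]]); q=d["intrinsics"]@q; return q[:2]/q[2]
def tri(ds,pxs):
    A=np.zeros((3,3));b=np.zeros(3)
    for d,p in zip(ds,pxs):
        c,v=ray(d,p); v=v/np.linalg.norm(v);M=np.eye(3)-np.outer(v,v);A+=M;b+=M@c
    return np.linalg.solve(A,b)
E
python3 - <<'E'
import cv2,numpy as np
from h import *
t=cv2.imread("pics/top0.png");s=cv2.imread("pics/side0.png")
cv2.imwrite("pics/topc.png",cv2.resize(t[110:250,180:360],None,fx=4.4,fy=4.2,interpolation=cv2.INTER_CUBIC)[:600])
a=cv2.resize(t[140:240,380:500],None,fx=3.3,fy=3.3,interpolation=cv2.INTER_CUBIC);b=cv2.resize(s[210:330,380:500],None,fx=3.3,fy=3.3,interpolation=cv2.INTER_CUBIC)
h=max(a.shape[0],b.shape[0]);a=cv2.copyMakeBorder(a,0,h-a.shape[0],0,0,0);cv2.imwrite("pics/rolls.png",np.hstack([a,b]))
for cam in("top","side"):
    d=arm.get_image(cam)
    for l in("label_roll","labeller","spindle_base","spindle_top","dancer_roller","narrow_roll","jar_right"):
        for r in arm.trace(cam,l)[:4]:
            m=np.argwhere(r["pixels"]);print(cam,l,round(r["conf"],2),np.round(r["rect"],1),m.mean(0)[::-1].round(1),len(m))
E
```

```text
top label_roll 0.65 [383.2 141.  403.7 170.1] [390.5 157.8] 408
top label_roll 0.56 [413.9 168.1 441.5 190.7] [425.4 178.3] 385
top labeller 0.73 [188.4 122.5 358.5 242.7] [272.8 181.6] 14306
top spindle_base 0.75 [192.  126.  358.9 243.5] [273.  181.3] 13995
top spindle_top 0.85 [191.1 126.7 354.2 242.8] [273.  181.4] 14125
top dancer_roller 0.7 [468.3 183.1 483.8 198.6] [477.2 190.6] 177
top dancer_roller 0.41 [253.2 140.6 291.2 195.2] [271.4 168.3] 469
top narrow_roll 0.61 [467.  183.8 486.7 199.6] [477.5 190.4] 178
top jar_right 0.74 [430.3 211.3 453.3 240.4] [440.4 224.7] 404
side label_roll 0.86 [413.4 248.2 441.4 277.3] [426.8 262.1] 643
side label_roll 0.61 [398.3 218.8 423.9 244.5] [410.8 230.5] 476
side labeller 0.64 [233.1 133.3 389.1 242.7] [314.1 185.6] 8494
side spindle_base 0.75 [232.2 132.8 388.4 241.5] [313.8 185.6] 8752
side spindle_top 0.83 [234.8 131.9 391.5 241.6] [313.9 185.4] 8747
side spindle_top 0.35 [312.  166.4 314.  182.9] [313.  174.2] 94
side dancer_roller 0.65 [462.6 301.5 486.3 321.5] [473.8 312. ] 397
side dancer_roller 0.6 [310.  167.6 315.  183.1] [313.  173.7] 98
side narrow_roll 0.91 [465.8 301.4 486.9 320. ] [473.8 312. ] 406
side jar_right 0.8 [391.4 279.9 418.9 317.4] [405.3 299.6] 837
```

View pics/topc.png

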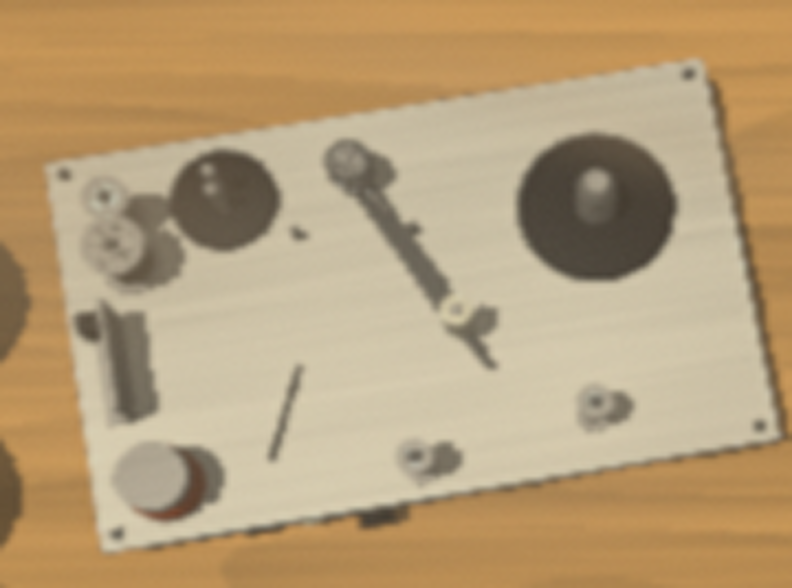

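View pics/rolls.png

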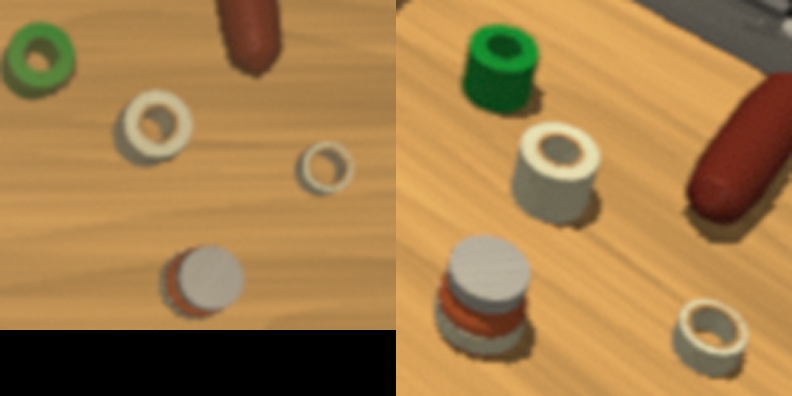

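```bash
python3 - <<'E'
import cv2,numpy as np
from h import *
from scipy.optimize import least_squares
t=arm.get_image("top")
s=arm.get_image("side")
C=lambda u,v:(u/4.4-.386+180,v/4.2-.38+110)
L=[(130,210),(130,-210),(-130,-210),(-130,210)]
px=[C(47,165),C(702,62),C(783,440),C(104,550)]
for p,l in zip(px,L): print(l,onz(t,p,.06).round(4))
print("platter",onz(t,C(597,207),.066),"tip",onz(t,C(597,178),.128),"pivot top",onz(t,C(347,160),.1))
def W(q,l,z): c,sn=np.cos(q[2]),np.sin(q[2]); return np.array([q[0]+c*l[0]/1e3-sn*l[1]/1e3,q[1]+sn*l[0]/1e3+c*l[1]/1e3,z])
obs=[(t,l,.06,p) for l,p in zip(L,px)]+[(t,(40,-125),.066,C(597,207))]
f=lambda q:np.concatenate([proj(d,W(q,l,z))-p for d,l,z,p in obs])
r=least_squares(f,[.6,.1,0.1]);print(r.x,r.fun.round(2))
q=r.x;np.save("q.npy",q)
# check overlay
im=s["image"].copy();im2=t["image"].copy()
for d,i in((s,im),(t,im2)):
  i4=cv2.resize(i,None,fx=5,fy=5,interpolation=cv2.INTER_CUBIC)
  for l,z in [(a,.06) for a in L]+[((40,-125),.066),((40,-125),.128),((85,20),.1),((-95,-100),.06),((-110,10),.06),((52,165),.06)]:
    p=proj(d,W(q,l,z)); cv2.circle(i4,tuple(int(round((x+.5)*5-.5)) for x in p),4,(0,0,255),-1)
  n="s" if d is s else "t"
  x0,y0=(230,128) if n=="s" else (185,115)
  cv2.imwrite(f"pics/ov{n}.png",i4[y0*5:y0*5+595,x0*5:x0*5+795+(80*0)] if n=="t" else i4[y0*5:y0*5+590,x0*5:x0*5+800])
# roll
A=lambda u,v:(u/3.3-.35+380,v/3.3-.35+140)
B=lambda u,v:((u-396)/3.3-.35+380,v/3.3-.35+210)
print("roll top: top",onz(t,A(157,124),.05),"side",onz(s,B(560,150),.05))
print("narrow",onz(t,A(326,167),.026),onz(s,B(713,332),.026))
print("green",onz(t,A(40,60),.05))
print("jar",onz(t,A(212,278),.062)); print("tip side",[proj(s,W(q,(40,-125),.128))])
E
```

```text
(130, 210) [0.6666 0.3781 0.06  ]
(130, -210) [ 0.7312 -0.0346  0.06  ]
(-130, -210) [ 0.4765 -0.0778  0.06  ]
(-130, 210) [0.4133 0.3373 0.06  ]
platter [0.63137341 0.03406082 0.066     ] tip [0.63398053 0.03437022 0.128     ] pivot top [0.65576806 0.1858828  0.1       ]
[0.57209531 0.15081437 0.15645388] [-0.13 -0.41  0.62 -0.7  -0.34  0.03 -0.3   0.88  0.18  0.1 ]
roll top: top [ 0.57835993 -0.27598833  0.05      ] side [ 0.58127512 -0.27796077  0.05      ]
narrow [ 0.54351608 -0.42529427  0.026     ] [ 0.54181886 -0.43036737  0.026     ]
green [ 0.63526808 -0.17972498  0.05      ]
jar [ 0.44613851 -0.31075348  0.062     ]
tip side [array([352.63185541, 167.5177446 ])]
```

View pics/ovs.png

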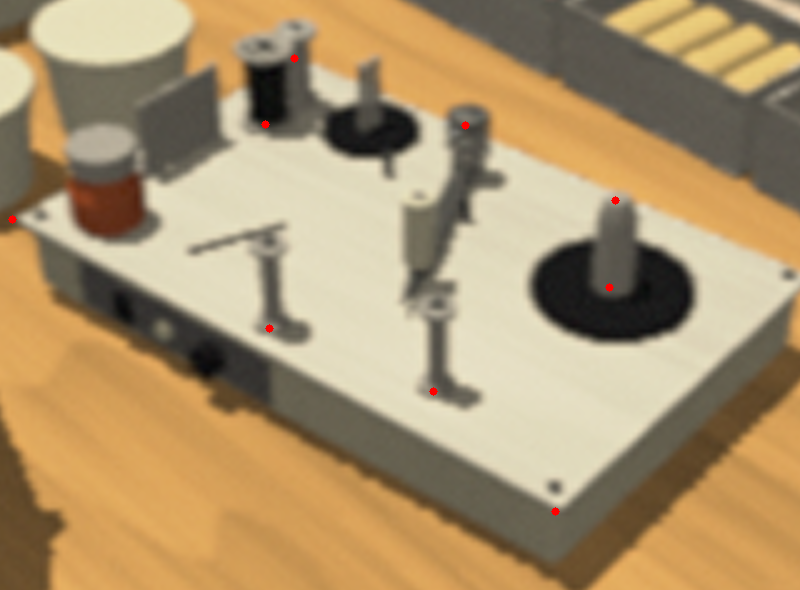

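View pics/ovt.png

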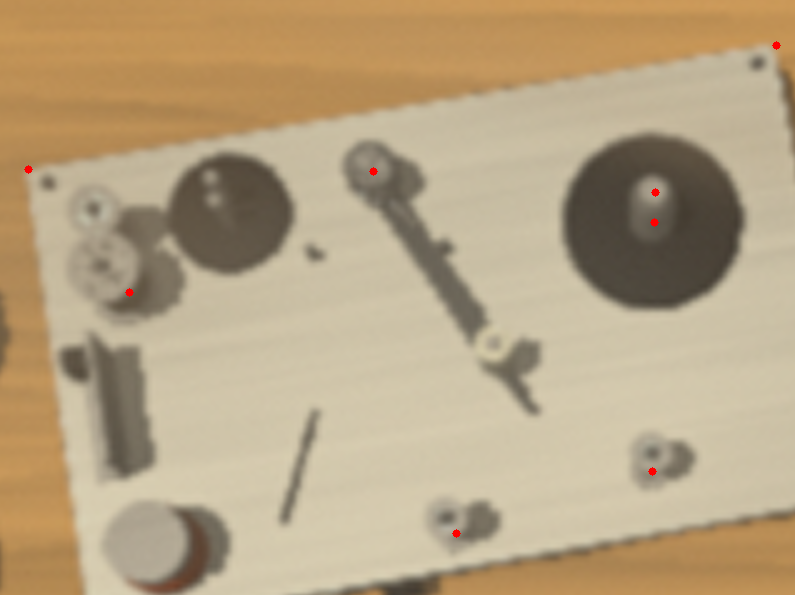

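```bash
cat >> h.py <<'E'
from scipy.spatial.transform import Rotation as Ro
def quat(psi):
    y=np.array([np.cos(psi),np.sin(psi),0]);x=np.array([0,0,-1.]);z=np.cross(x,y)
    q=Ro.from_matrix(np.c_[x,y,z]).as_quat();return np.r_[q[3],q[:3]]
def W(q,l,z): 
    c,sn=np.cos(q[2]),np.sin(q[2]); return np.array([q[0]+c*l[0]/1e3-sn*l[1]/1e3,q[1]+sn*l[0]/1e3+c*l[1]/1e3,z])
E
python3 - <<'E'
from h import *
d=arm.get_image("wrist");o=arm.get_obs();q=o["tcp_rot"]
R=Ro.from_quat(np.r_[q[1:],q[0]]).as_matrix();T=d["world_to_cam"];c=-T[:3,:3].T@T[:3,3]
print("R",R.round(2));print("cam in tool",R.T@(c-o["tool_pos"]));print("view dir",R.T@(-T[2,:3]))
print("psi",np.arctan2(R[1,1],R[0,1]))
from itertools import product
for name,p in(("roll",[.579,-.277]),("spin",[.632,.034]),("roller",[.57,.12])):
  for psi in np.arange(-np.pi,np.pi,np.pi/6):
    r=[]
    for z in(.06,.25):
        k=arm.inverse_kinematics(np.r_[p,z],quat(psi)); r.append(None if k is None else k.round(2).tolist())
    print(name,round(psi,2),r)
E
```

```text
R [[ 0.    0.45  0.89]
 [ 0.    0.89 -0.45]
 [-1.    0.    0.  ]]
cam in tool [-1.83653517e-01 -4.07860878e-05 -6.60555103e-02]
view dir [9.70054459e-01 2.38432852e-04 2.42887400e-01]
psi 1.1009401983137335
roll -3.14 [[-0.39, 1.03, 1.26, 1.8, -1.07, 1.19, -1.92], [-0.42, 0.71, 1.28, 1.63, -0.69, 1.33, -2.18]]
roll -2.62 [[-0.39, 1.03, 1.26, 1.8, -1.07, 1.19, -1.4], [-0.42, 0.71, 1.28, 1.63, -0.69, 1.33, -1.66]]
roll -2.09 [[-0.32, 0.87, 1.05, 1.8, -0.88, 1.03, -1.01], [-0.35, 0.58, 1.07, 1.63, -0.53, 1.25, -1.28]]
roll -1.57 [[-0.25, 0.78, 0.91, 1.79, -0.75, 0.95, -0.59], [-0.31, 0.54, 0.98, 1.63, -0.47, 1.23, -0.8]]
roll -1.05 [[-0.24, 0.77, 0.89, 1.79, -0.73, 0.94, -0.09], [-0.31, 0.54, 0.99, 1.63, -0.48, 1.23, -0.28]]
roll -0.52 [[-0.23, 0.76, 0.86, 1.79, -0.7, 0.93, 0.42], [-0.31, 0.54, 0.98, 1.63, -0.47, 1.23, 0.24]]
roll -0.0 [[-0.24, 0.77, 0.88, 1.79, -0.72, 0.94, 0.96], [-0.32, 0.55, 0.99, 1.63, -0.48, 1.23, 0.77]]
roll 0.52 [[-0.17, 0.71, 0.77, 1.79, -0.62, 0.9, 1.4], [-0.32, 0.55, 0.99, 1.63, -0.48, 1.23, 1.3]]
roll 1.05 [[-0.05, 0.64, 0.56, 1.78, -0.44, 0.85, 1.77], [-0.2
[... 2136 characters left out ...]
0.52, 1.92, -0.38, 0.77, -0.49], [-0.78, 0.31, 0.59, 1.76, -0.19, 1.13, -0.65]]
roller -0.0 [[-0.64, 0.53, 0.42, 1.92, -0.31, 0.75, -0.04], [-0.71, 0.3, 0.5, 1.75, -0.16, 1.13, -0.16]]
roller 0.52 [[-0.56, 0.52, 0.33, 1.92, -0.24, 0.75, 0.42], [-0.64, 0.29, 0.4, 1.75, -0.13, 1.13, 0.33]]
roller 1.05 [[-0.49, 0.51, 0.23, 1.91, -0.17, 0.74, 0.88], [-0.56, 0.29, 0.3, 1.74, -0.09, 1.13, 0.82]]
roller 1.57 [[-0.41, 0.5, 0.13, 1.9, -0.09, 0.74, 1.34], [-0.49, 0.28, 0.21, 1.74, -0.07, 1.13, 1.32]]
roller 2.09 [[-0.3, 0.5, -0.02, 1.9, 0.01, 0.75, 1.77], [-0.4, 0.28, 0.11, 1.73, -0.03, 1.13, 1.81]]
roller 2.62 [[-0.23, 0.5, -0.11, 1.89, 0.08, 0.75, 2.23], [-0.33, 0.28, 0.02, 1.73, -0.01, 1.13, 2.31]]
```

```bash
python3 - <<'E'
from h import *
import pickle
arm.goto([.632,.034,.25],quat(1.9))
d=arm.get_image("wrist");cv2.imwrite("pics/w_sp.png",d["image"]);pickle.dump(d,open("w_sp.pkl","wb"))
o=arm.get_obs();print(o["clock"],o["tool_pos"])
q=np.load("q.npy")
print(proj(d,W(q,(40,-125),.128)),proj(d,W(q,(40,-125),.066)))
arm.goto([.579,-.277,.2],quat(1.9))
d=arm.get_image("wrist");cv2.imwrite("pics/w_ro.png",d["image"]);pickle.dump(d,open("w_ro.pkl","wb"))
o=arm.get_obs();print(o["clock"],o["tool_pos"])
print(proj(d,[.579,-.277,.05]))
E
```

```text
3.4917 [0.63195844 0.03522554 0.24986405]
[320.41730157 189.22090916] [320.61192984 179.59380237]
4.7583 [ 0.58030969 -0.2746338   0.20012295]
[320.27382395 183.92928073]
```

View pics/w_sp.png

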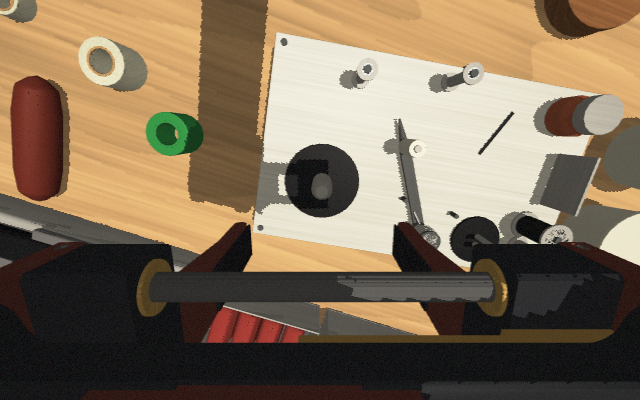

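View pics/w_ro.png

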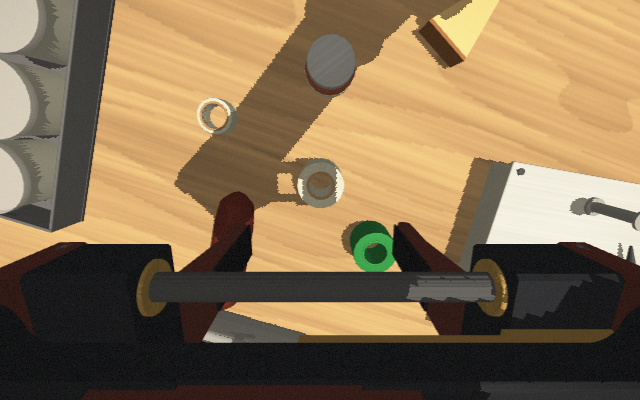

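```bash
python3 - <<'E'
from h import *
a=cv2.imread("pics/w_ro.png")[150:220,285:355];b=cv2.imread("pics/w_sp.png")[135:225,275:365]
cv2.imwrite("pics/zz.png",np.hstack([cv2.resize(a,(400,400),interpolation=cv2.INTER_CUBIC),cv2.resize(b,(400,400),interpolation=cv2.INTER_CUBIC)]))
E
```

```text
(no output)
```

View pics/zz.png

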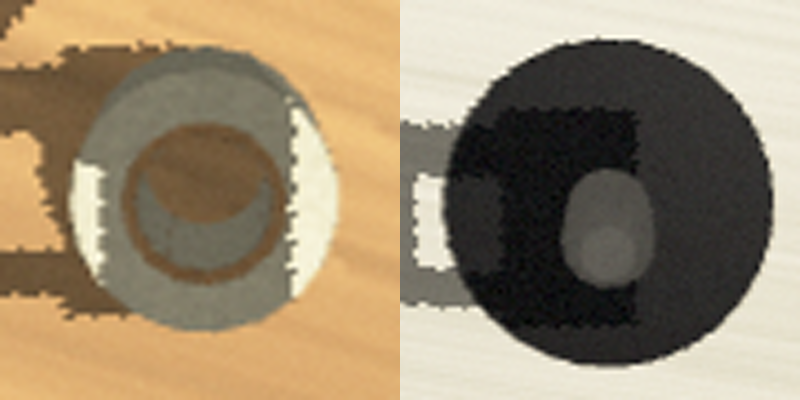

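```bash
python3 - <<'E'
from h import *
import pickle
s=pickle.load(open("w_sp.pkl","rb"));r=pickle.load(open("w_ro.pkl","rb"))
print("tip",onz(s,(321.3,192.3),.128),"plat",onz(s,(321.3,180.2),.066),"roll",onz(r,(320.2,184.9),.05))
print("narrow",onz(r,(215,115),.026),"jar",onz(r,(331,63),.062))
E
```

```text
tip [0.63409812 0.03565319 0.128     ] plat [0.63156017 0.03470785 0.066     ] roll [ 0.58016526 -0.27669428  0.05      ]
narrow [ 0.54420497 -0.42576983  0.026     ] jar [ 0.45000539 -0.30929731  0.062     ]
```

```bash
python3 - <<'E'
from h import *
import pickle
arm.servo_line([.5802,-.2767,.10],vel=.15)
o=arm.get_obs();print(o["clock"],o["tool_pos"])
arm.servo_line([.5802,-.2767,.014],vel=.1,stop_force=8)
o=arm.get_obs();print(o["clock"],o["tool_pos"],o["ft_force"])
arm.command_gripper(.05,force=25)
o=arm.get_obs();print(o["clock"],o["tool_pos"],o["ft_force"],o["finger_gap"])
arm.servo_line([.5802,-.2767,.08],vel=.12)
o=arm.get_obs();print(o["clock"],o["tool_pos"],o["ft_force"],o["finger_gap"])
for c in("side","wrist","top"):
  d=arm.get_image(c);cv2.imwrite(f"pics/g_{c}.png",d["image"]);pickle.dump(d,open(f"g_{c}.pkl","wb"))
E
```

```text
5.575 [ 0.58092356 -0.27690762  0.10085605]
6.5833 [ 0.58071195 -0.27702096  0.0146503 ] [-0.3016394   0.14442751  0.2509523 ]
7.175 [ 0.58027844 -0.27669133  0.01416625] [-0.43892299  0.43193288  1.28338384] 0.05665671415339544
7.875 [ 0.57973209 -0.27637442  0.07948815] [-0.3084336  -0.00943812 -1.62295861] 0.05644608939372417
```

View pics/g_wrist.png

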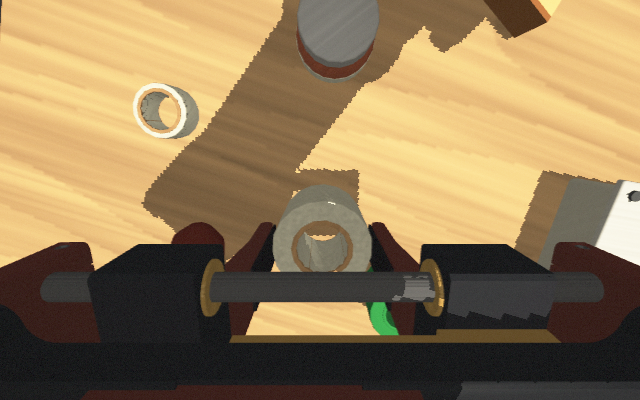

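View pics/g_side.png

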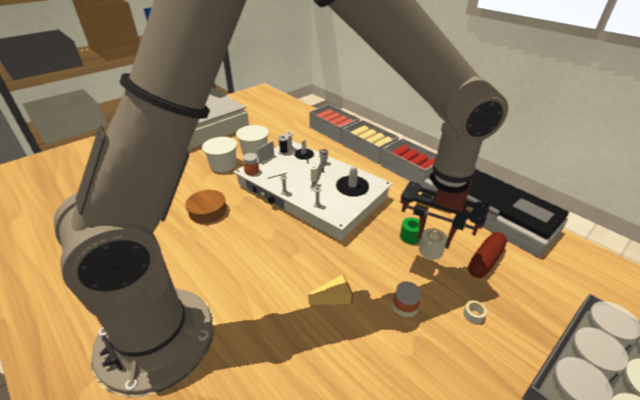

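```bash
python3 - <<'E'
from h import *
import pickle
d=pickle.load(open("g_wrist.pkl","rb"))
z=.0795+.036
tcp=np.array([.57973,-.27637])
for row in(247,249,251):
    p=onz(d,(322.5,row),z)[:2]-tcp; psi=1.9
    print(row,p, "y:",p@[np.cos(psi),np.sin(psi)],"z:",p@[np.sin(psi),-np.cos(psi)])
# fit bore circle radius: project circle
c=np.r_[tcp,z]
pts=np.array([proj(d,c+[.0162*np.cos(a),.0162*np.sin(a),0]) for a in np.linspace(0,6.28,60)]);print(pts.min(0),pts.max(0))
cv2.imwrite("pics/gz.png",cv2.resize(d["image"][170:290,250:400],(750,600),interpolation=cv2.INTER_CUBIC))
E
```

```text
247 [-0.00159064  0.00017424] y: 0.000679125094293354 z: -0.0014488915291291987
249 [-0.00043206  0.00057189] y: 0.00068086463987817 z: -0.00022397342781834732
251 [0.00073085 0.00097103] y: 0.0006826106955829798 z: 0.0010055288384461765
[292.83855899 222.33793605] [349.76426018 275.11220141]
```

View pics/gz.png

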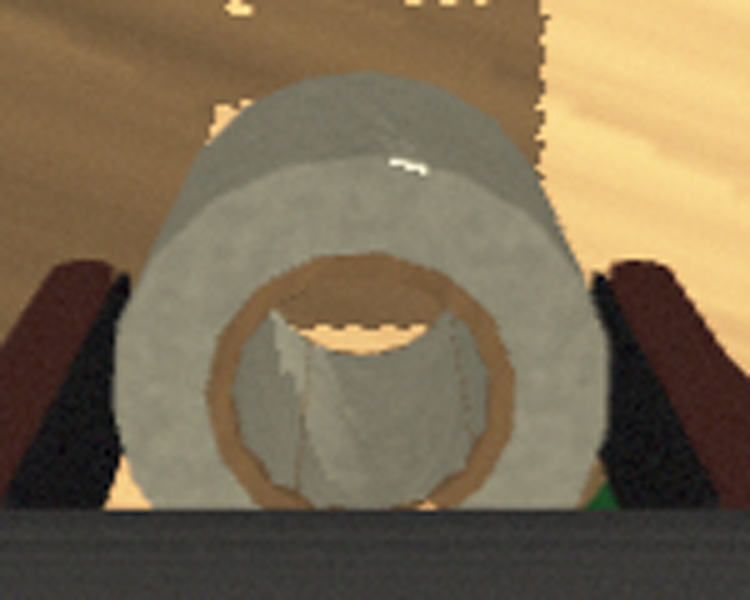

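```bash
python3 - <<'E'
from h import *
import pickle
X,Y=.6336,.0354
arm.servo_line([.58,-.2767,.175],vel=.2)
arm.servo_line([X,Y,.175],vel=.25)
arm.servo_line([X,Y,.152],vel=.1)
o=arm.get_obs();print(o["clock"],o["tool_pos"],o["ft_force"],o["finger_gap"])
for c in("side","wrist","top"):
  d=arm.get_image(c);cv2.imwrite(f"pics/h_{c}.png",d["image"]);pickle.dump(d,open(f"h_{c}.pkl","wb"))
a=cv2.imread("pics/h_side.png");b=cv2.imread("pics/h_top.png")
a=cv2.resize(a[120:220,300:400],(400,400),interpolation=cv2.INTER_CUBIC);b=cv2.resize(b[110:210,265:365],(400,400),interpolation=cv2.INTER_CUBIC)
cv2.imwrite("pics/h2.png",np.hstack([a,b]))
E
```

```text
10.45 [0.6330931  0.0345875  0.15146636] [-0.61223451 -0.11576626 -0.47452791] 0.056516788355485986
```

View pics/h2.png

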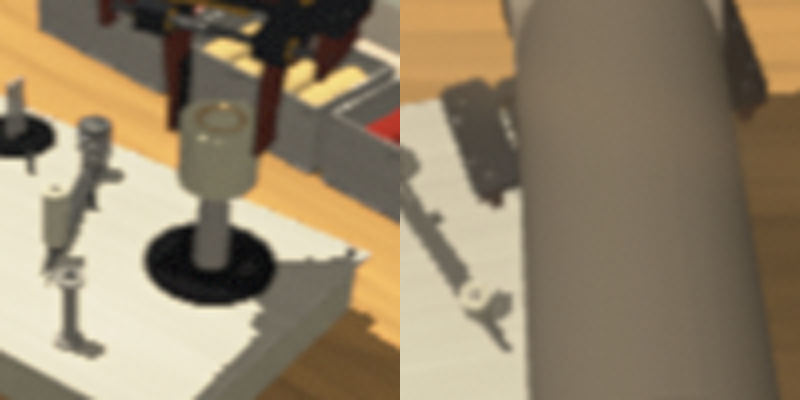

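View pics/h_wrist.png

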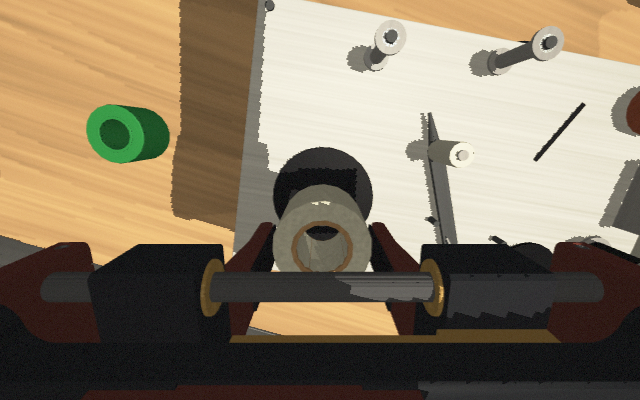

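```bash
python3 - <<'E'
from h import *
import pickle
X,Y=.6336,.0354
r=arm.servo_line([X,Y,.12],vel=.06,stop_force=8)
o=arm.get_obs();print(r,o["clock"],o["tool_pos"],o["ft_force"],o["moment"],o["finger_gap"])
if not r:
    r=arm.servo_line([X,Y,.084],vel=.06,stop_force=10)
    o=arm.get_obs();print(r,o["clock"],o["tool_pos"],o["ft_force"],o["moment"],o["finger_gap"])
E
```

```text
False 11.2833 [0.63366498 0.03535414 0.11991516] [ 0.53311773 -0.06853874 -0.74845459] [0.08284111 0.04071199 0.01809475] 0.056631558989766906
False 12.0333 [0.6337501  0.03536591 0.0840525 ] [ 0.28119663  0.46696395 -1.54506256] [0.06143457 0.0181666  0.01384974] 0.05650627895504676
```

```bash
python3 - <<'E'
from h import *
X,Y=.6336,.0354
r=arm.servo_line([X,Y,.073],vel=.03,stop_force=4)
o=arm.get_obs();print(r,o["clock"],o["tool_pos"],o["ft_force"],o["moment"],o["finger_gap"])
if r:
    arm.command_gripper(.088)
    o=arm.get_obs();print(o["clock"],o["tool_pos"],o["ft_force"],o["finger_gap"])
    for c in("side","wrist"):
        d=arm.get_image(c);cv2.imwrite(f"pics/p_{c}.png",d["image"])
    a=cv2.imread("pics/p_side.png")
    cv2.imwrite("pics/p2.png",cv2.resize(a[130:230,290:410],(720,600),interpolation=cv2.INTER_CUBIC))
E
```

```text
True 12.3083 [0.63455292 0.03543893 0.07977904] [0.39429865 0.55932723 1.95357707] [ 0.03826682 -0.1205467  -0.01627736] 0.05654427221737883
12.975 [0.63348681 0.03532804 0.07896347] [-0.06272504  0.15603839  0.40831646] 0.08784154597685655
```

View pics/p2.png

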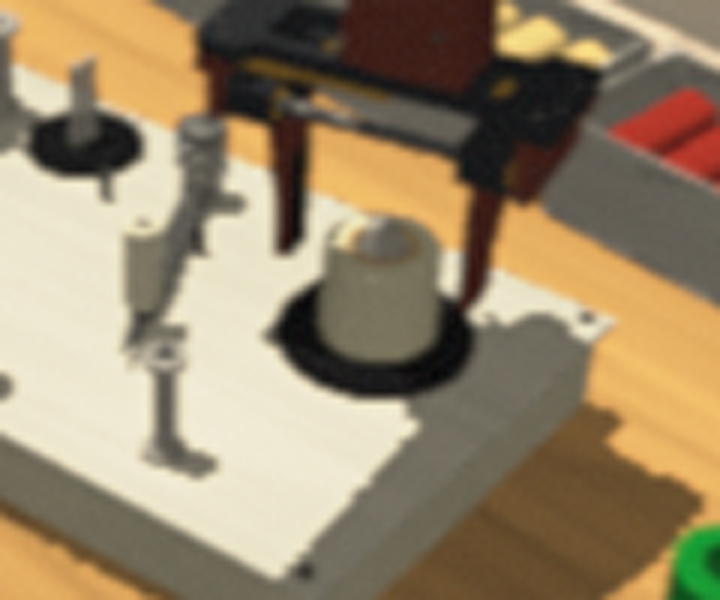

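View pics/p_wrist.png

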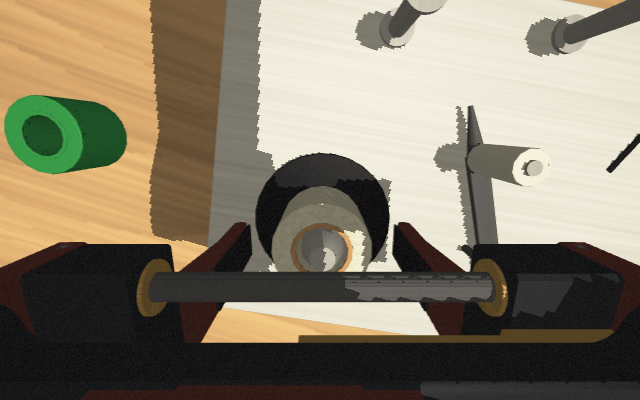

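```bash
python3 - <<'E'
from h import *
import pickle
X,Y=.6336,.0354
arm.servo_line([X,Y,.20],vel=.2)
o=arm.get_obs();print(o["clock"],o["tool_pos"])
q=np.load("q.npy");print("spindle by q",W(q,(40,-125),.066),"pivot",W(q,(85,20),.1))
t=arm.get_image("top")
s=pickle.load(open("w_sp.pkl","rb"))
print("roller w_sp",onz(s,(418.5,148.5),.122))
t0=cv2.imread("pics/top0.png");t["image"]
C=lambda u,v:(u/4.4-.386+180,v/4.2-.38+110)
print("roller top0",onz(t,C(455,310),.122)," pivot wrist(z?)",[onz(s,(428,238),z)[:2] for z in(.1,.122)])
print("line ends top0",onz(t,C(300,367),.06),onz(t,C(271,459),.06),"wrist",onz(s,(512.5,113),.06),onz(s,(480,152),.06))
print("pointer tip",onz(t,C(493,367),.065),"wrist",onz(s,(400,121),.065))
E
```

```text
13.8333 [0.63277507 0.03545388 0.19885146]
spindle by q [0.6310838  0.03357377 0.066     ] pivot [0.6529408  0.18381449 0.1       ]
roller w_sp [0.55388409 0.12119607 0.122     ]
roller top0 [0.55280758 0.11958175 0.122     ]  pivot wrist(z?) [array([0.65222617, 0.18584089]), array([0.64677112, 0.17449443])]
line ends top0 [0.52934891 0.21926362 0.06      ] [0.46975    0.23664704 0.06      ] wrist [0.47045393 0.23827212 0.06      ] [0.52848196 0.22140175 0.06      ]
pointer tip [0.52646721 0.10001799 0.065     ] wrist [0.52701748 0.10462703 0.065     ]
```

```bash
python3 - <<'E'
from h import *
import pickle
arm.goto([.5533,.1204,.2],quat(2.143))
arm.command_gripper(.05,force=30)
arm.hold(.2)
o=arm.get_obs();print(o["clock"],o["tool_pos"],o["finger_gap"])
d=arm.get_image("wrist");cv2.imwrite("pics/r_w.png",d["image"]);pickle.dump(d,open("r_w.pkl","wb"))
print(proj(d,[.5533,.1204,.122]),proj(d,[.6335,.0354,.066+.05]),proj(d,[.6545,.1855,.1]))
E
```

```text
15.375 [0.55327415 0.12043106 0.20001593] 0.05013593844411733
[321.59040146 199.95092248] [207.43771132 219.02915085] [321.48615856 296.88526085]
```

View pics/r_w.png

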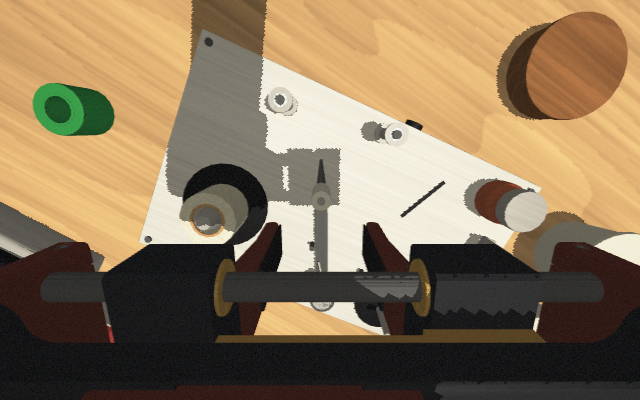

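```bash
python3 - <<'E'
from h import *
r=arm.servo_line([.5533,.1204,.081],vel=.12,stop_force=8)
o=arm.get_obs();print(r,o["clock"],o["tool_pos"],o["ft_force"])
if not r:
    arm.command_gripper(.012,force=30)
    o=arm.get_obs();print(o["clock"],o["tool_pos"],o["ft_force"],o["finger_gap"])
    P=np.array([.6545,.1855]);v=np.array([.5533,.1204])-P;th=np.arctan2(v[1],v[0]);R=np.hypot(*v);print(np.degrees(th),R)
    for a in(.15,.3):
        t=th-a;p=P+.12*np.array([np.cos(t),np.sin(t)])
        print(arm.servo_line(np.r_[p,.081],vel=.06,ori=quat(2.143-a),stop_force=25))
        o=arm.get_obs();print(o["clock"],o["tool_pos"],p,o["ft_force"],o["finger_gap"])
    d=arm.get_image("wrist");cv2.imwrite("pics/a_w.png",d["image"])
E
```

```text
False 16.5667 [0.55389907 0.12051282 0.08167129] [ 0.08021901  0.87508303 -0.12219898]
17.1583 [0.55380885 0.11980617 0.08120896] [ 1.01128868 -2.55072389  1.27748306] 0.019380841385913707
-147.24760816805852 0.12033058630290136
False
17.6083 [0.54513715 0.13557826 0.08113806] [0.54500958 0.13638944] [ 0.23203937 -3.88146674  2.74777347] 0.01925956006442541
False
18.0583 [0.53895911 0.15233302 0.08108977] [0.53890005 0.15330294] [-0.6748587  -4.57602288  4.88660307] 0.019359053533027266
```

View pics/a_w.png

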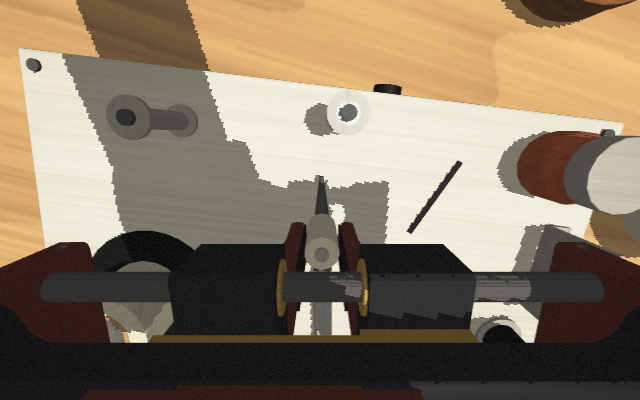

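```bash
python3 - <<'E'
from h import *
import pickle
P=np.array([.6545,.1855]);th=np.radians(-147.2476)
for a in(.45,.6,.73,.85):
        t=th-a;p=P+.12*np.array([np.cos(t),np.sin(t)])
        r=arm.servo_line(np.r_[p,.081],vel=.06,ori=quat(2.143-a),stop_force=25)
        o=arm.get_obs();print(r,o["clock"],o["tool_pos"],p,o["ft_force"],o["finger_gap"])
        if r: break
arm.hold(.3)
o=arm.get_obs();print(o["clock"],o["tool_pos"],o["ft_force"])
for c in("wrist","side","top"):
    d=arm.get_image(c);cv2.imwrite(f"pics/e_{c}.png",d["image"]);pickle.dump(d,open(f"e_{c}.pkl","wb"))
a=cv2.imread("pics/e_side.png");cv2.imwrite("pics/e2.png",cv2.resize(a[130:250,220:400],(780,520),interpolation=cv2.INTER_CUBIC))
E
```

```text
False 18.5583 [0.53530055 0.16951751 0.08105094] [0.53538664 0.1709395 ] [-0.78196395 -6.38826037  6.27469985] 0.019313705184652502
False 19.0083 [0.53419149 0.18709877 0.0810131 ] [0.53454826 0.18890308] [-1.7263678  -6.25127229  7.11653106] 0.0188309397028615
False 19.4167 [0.53530163 0.20237991 0.08096935] [0.53600158 0.2044242 ] [-3.25286682 -7.93489357  8.06307213] 0.018987057849967456
False 19.8083 [0.53803812 0.21622023 0.0809067 ] [0.53911921 0.21847382] [-3.87127915 -7.88212857  9.74373993] 0.019436039909205137
20.1083 [0.53792476 0.21579111 0.08090643] [-4.63137349 -7.27222356  9.78694919]
```

View pics/e_wrist.png

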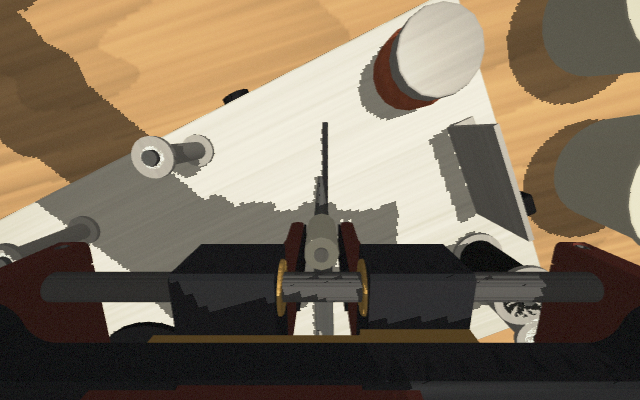

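View pics/e2.png

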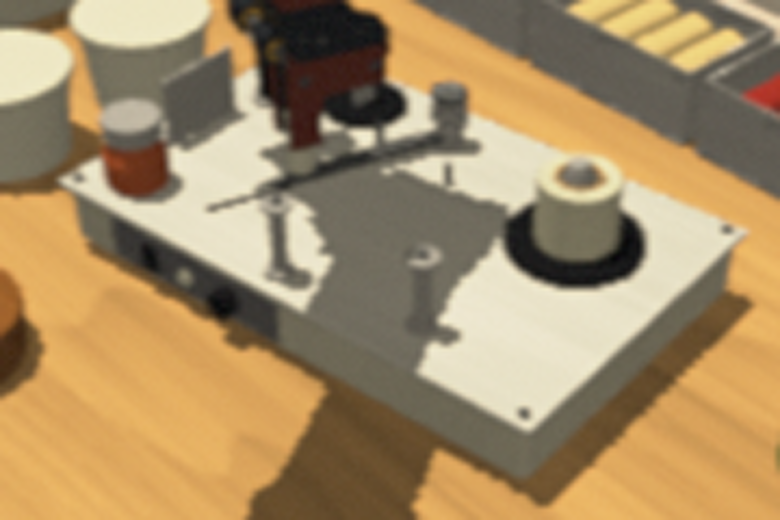

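```bash
python3 - <<'E'
from h import *
import pickle
P=np.array([.6545,.1855]);th=np.radians(-147.2476)
a=.874;t=th-a;p=P+.12*np.array([np.cos(t),np.sin(t)])
print(arm.servo_line(np.r_[p,.081],vel=.02,ori=quat(2.143-.85)))
arm.hold(.4)
o=arm.get_obs();print(o["clock"],o["tool_pos"],o["ft_force"],o["qd"].round(4),o["finger_gap"])
tp=o["tool_pos"][:2]-P;print("angle est",th%(2*np.pi)-np.arctan2(tp[1],tp[0]))
d=arm.get_image("wrist");cv2.imwrite("pics/f_w.png",d["image"])
im=d["image"]
cv2.imwrite("pics/f2.png",cv2.resize(im[110:270,240:400],(600,600),interpolation=cv2.INTER_CUBIC))
E
```

```text
False
20.95 [0.5386702  0.21855387 0.08092137] [-4.46508811 -7.92445326  9.29820705] [ 0.0002  0.0002  0.0012 -0.0002 -0.0011 -0.0001  0.0012] 0.01927708157078036
angle est 0.8496146841013399
```

View pics/f2.png

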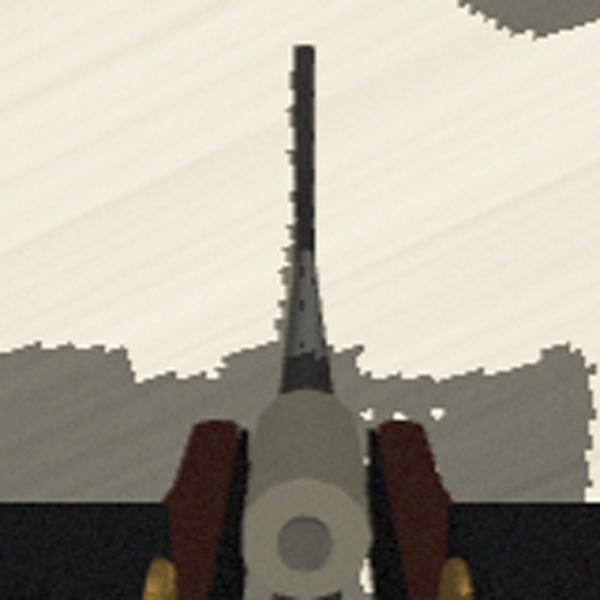

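```bash
python3 - <<'E'
from h import *
arm.finish_job()
o=arm.get_obs();print(o["clock"],o["tool_pos"],o["finger_gap"])
E
```

```text
the job is handed in; nothing more can be done
the job is handed in; nothing more can be done
```

The label roll is on the spindle, and the dancer arm is being held with its pointer on the black line. I handed the job in at about 21 s of the 51 s allowed; the system gives no verdict.

- **Label roll:** I chose the tall white roll and rejected the green one of the same shape and the narrow one. It went down over the spindle without jamming and touched the platter at the expected height. After I let go, the side and wrist pictures showed it flat and centred, with the spindle tip visible in its bore.
- **Dancer arm:** I gripped the roller at 30 N and pulled it round its arc. The arm gave about 2.5 mm against the spring, leaving the pointer just short of the line, so I moved it on a little. The final close-up shows the pointer tip on the line. I estimate the joint at about 0.85 rad from the tool position, with the arm still and about 9 N of spring pull.
- **Disagreements:** the first camera estimate of the dispenser was about 2–3 mm off, so I corrected it with wrist-camera views before placing the roll. The tool also read an unexplained upward force of about 9 N while holding the roller.
- **Bystanders:** nothing looked disturbed in the pictures, but I did not measure each item again at the end.

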